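# Stir the painted beads in the tumbler tub

### The arm

A 6-joint arm with a two-finger parallel gripper is mounted at the origin on a cart in front of the work surface, level with it; the furniture and walls round the work are solid. World frame = base frame: x ahead of the robot, y to its left, z up, the work surface at z = 0. Lengths are in m, angles in rad, forces in N, time in s.
With the tool pointing down it reaches from about 0.325 to 0.9 m from the base axis. Payload 3.5 kg.
Tool frame: the origin (TCP) lies on the centre line of the jaws, within the pads' length; the fingertips stand 25 mm ahead of it and the grasp point (between the pads) lies 6 mm ahead of it; z points along the fingers, y is the direction in which the jaws open and shut (so a half turn about z gives the same grasp; the last joint's range is limited). The gripper opens to 85 mm and grips with 20 to 120 N. Pads are 22 mm wide; open, the fingers measure 114 mm over their backs; the gripper's body (76 mm by 85 mm) begins 54 mm behind the grasp point. The pads swing forward as they close: fully open they stand 13 mm farther back than shut.
Start: joints at [1.187, 0.276, -0.026, 1.268, 0, 1.467], TCP at [0.173, 0.601, 0.235] pointing down, gripper open.
Joint ranges: [-3.12, 3.12], [-0.85, 1.88], [-1.08, 1.24], [-1.95, 2.15], [-1.57, 1.53], [-3.14, 3.14]. Speed limits (rad/s): [2.57, 2.57, 3.14, 3.14, 3.14, 3.14].

### API

Orientations are given as a unit quaternion [w, x, y, z].
In Python, from rig import ctrl, hand, kin, cams gives the robot as it stands. Calls block until the motion is done:
- ctrl.move_pose(position, orientation): joint-space move of the TCP to a pose.
- ctrl.move_straight(position, rot=None, rate=0.15, force_limit=None): straight line of the TCP; rot=None keeps the orientation; rate is the mean speed in m/s. With force_limit (N) it stops when the force on the tool has changed by that much, and returns True; else False.
- ctrl.set_joints(angles): joint-space move.
- hand.ungrasp() and hand.grab(force=None): open the fingers fully, or close them until they stop; force is the grip in N (None keeps the last).
- ctrl.hold(seconds).
- kin.ik(position, orientation): joint angles nearest the present ones, or None.
- cams.capture(name): name is "scene" or "top" or "wrist"; returns the picture (420x560x3 uint8, blue, green, red); there is no depth.
- cams.camera_model(name): a dict with "mtx" (3x3 intrinsics, pixels), "origin" and "orientation" of the camera in the world; the wrist camera has in their place "tool_from_camera" (4x4, takes a point from camera to tool coordinates, whose origin is the TCP and whose axes are the flange's). Camera axes: x right, y up, looking along -z (the intrinsics and any distortion apply to the point x, -y, -z); pixel columns grow to the right and rows downward; lengths in m; the calibration is good to about 2 mm. The wrist camera is an equidistant fisheye: a pixel r from the principal point sees the ray r / f radians off the axis. A picture is of the moment at which its call begins: read the wrist's pose just before it. camera_model takes no time and is no camera call.
A pose or a line that the arm cannot do raises ctrl.Unreachable and nothing moves.
- ctrl.sign_off(): hands the job in, once; it reports no verdict.
Readings, each from a call of its own:
- ctrl.read_time_s(): time.
- ctrl.read_q(): joint angles.
- ctrl.read_qd(): joint speeds.
- ctrl.read_effort(): joint torques, N m.
- ctrl.read_position(): TCP position.
- ctrl.read_ee_rot(): TCP orientation.
- ctrl.read_force(): force on the tool from outside, world axes, zero at the start.
- ctrl.read_moment(): the same for the moment, N m.
- ctrl.read_opening(): finger opening in m.
Only numpy, scipy, OpenCV 4.12 (cv2) and the standard library are available. Lean on these libraries where they do the work, as an engineer would, in place of code of your own. Each camera call takes 0.05 s, during which the arm holds its last target. There are 200 camera calls.

### The job

The painted beads in the blue tub must not stick where they lie: take the wooden stick from its leaning rest and, green end down, stir the beads round the tub until every one of them has been carried about two bead widths or more from where it lay. Keep all the beads in the tub, stir with the stick and not with the fingers, and leave the pots, bottles and lotus holders alone. Then put the stick back properly in its rest, green end down on the ledge, and let go.

Things in the scene. Friction and masses are not known exactly. Their poses are not given: they have to be found in the camera images.
- stick: pale wooden paint-stirring stick, 170 mm long, 50 g: upper 85 mm a flat handle 20 mm wide and 14 mm thick, the rest round, 18 mm across, lowest 60 mm green. Origin at its middle; z runs along it from green tip to bare head, y across the handle's width (grip it here, 20 mm), x across its thickness. At the start it leans in the rest, green tip down, head towards the robot
- stick_tip (a point): centre of the stick's green end face, 85 mm from its middle
- stick_head (a point): centre of the stick's bare end face (top), 85 mm from its middle; a dark dot marks it
- rest: fixed rest: dark base plate (150 x 90 x 10 mm) with an aluminium trough leaning 35 degrees from vertical towards its own -x (the robot). Trough 85 mm long, 31 to 34 mm wide inside, sides 14 mm high, open on its upper (+x) side and top, with a rubber ledge at the bottom for the stick's tip; the stick's top 85 mm stand clear of it. Origin on the bench, z up
- rest_foot (a point): point on the rest's ledge (22 mm above the bench) where the middle of the stick's tip face stands when the stick is properly in the rest
- rest_head (a point): point where the middle of the stick's head face is when the stick is properly in the rest, 170 mm from rest_foot up the 35 degree slope
- tub: fixed blue round tub with a black rim, 140 mm across, 70 mm high; inner radius 65 mm; inner floor 6 mm above the bench. A blunt post in the middle of the floor (radius 27 mm, tapering a little, 40 mm tall) leaves a ring-shaped channel 38 mm wide, in which the beads lie. Origin on the bench at the tub's centre, z up
- yellow_pot: bystander: small metal pot with yellow paint, 51 mm across, 41 mm high, loose; origin at its underside
- raw_lotus: bystander: unpainted white lotus candle holder, 68 x 112 x 77 mm, loose; origin at its underside
- green_bottle: bystander: green squeeze bottle, 44 mm across, 142 mm high, loose; origin at its underside
- bead0: red lacquered wooden bead, smooth ball of 30 mm diameter, 20 g, one of five in the tub's channel; origin at its centre (21 mm above the bench when it lies on the tub's floor)
- bead1: yellow lacquered wooden bead, smooth ball of 30 mm diameter, 20 g, one of five in the tub's channel; origin at its centre (21 mm above the bench when it lies on the tub's floor)
- bead2: green lacquered wooden bead, smooth ball of 30 mm diameter, 20 g, one of five in the tub's channel; origin at its centre (21 mm above the bench when it lies on the tub's floor)
- bead3: red lacquered wooden bead, smooth ball of 30 mm diameter, 20 g, one of five in the tub's channel; origin at its centre (21 mm above the bench when it lies on the tub's floor)
- bead4: yellow lacquered wooden bead, smooth ball of 30 mm diameter, 20 g, one of five in the tub's channel; origin at its centre (21 mm above the bench when it lies on the tub's floor)
There are look-alikes about, which are no part of the job. Of the things shaped like the stick, the wooden one is meant.

How it is judged:
On the way, in this order (a step that is already met when the one before it is completed fails the run):
1. the held stick's green tip is inside the tub, below the rim (horizontal distance between stick_tip and tub below 0.065 m and z of stick_tip in the frame of tub below 0.06 m and contact force between the fingers and stick above 1 N), for 0.05 s.
2. with the stick still in the tub, every bead is at least 55 mm (about two bead widths) away from where it lay at the start, all at the same moment (all of step 1 and distance of each of bead0, bead1, bead2, bead3, bead4 from where it was at the start of the episode above 0.055 m), for 0.1 s.
At the end, for the whole second after the job is handed in: the stick lies at rest in the trough, tip within 15 mm of rest_foot and head within 18 mm of rest_head, and all five beads are in the tub (centres within 65 mm of its axis and less than 50 mm above the bench) (distance between stick_tip and rest_foot below 0.015 m and distance between stick_head and rest_head below 0.018 m and linear speed of stick below 0.02 m/s and horizontal distance between each of bead0, bead1, bead2, bead3, bead4 and tub below 0.065 m and z of each of bead0, bead1, bead2, bead3, bead4 in the frame of tub below 0.05 m); the robot touches nothing.
It fails at once if a bead leaves the tub (horizontal distance between any of bead0, bead1, bead2, bead3, bead4 and tub above 0.075 m).
It fails at once if the fingers touch a bead (contact force between the fingers and bead0 above 0.5 N or contact force between the fingers and bead1 above 0.5 N or contact force between the fingers and bead2 above 0.5 N or contact force between the fingers and bead3 above 0.5 N or contact force between the fingers and bead4 above 0.5 N).
It fails at once if the yellow pot, white lotus holder or green bottle is shifted by more than 30 mm (distance of any of yellow_pot, raw_lotus, green_bottle from where it was at the start of the episode above 0.03 m).
It also fails if it takes over 64 s, if anything falls off the work surface, if the arm or the gripper's body presses on something with over 40 N, if the wrist force passes 120 N, or if a joint passes its speed limit or range.

## Working session

There is one attempt and no reset: what is moved stays moved. The work goes in short steps, each a Python script; the robot and the scene stay as the last script left them, time stands still between calls to the robot, and variables do not carry over. Pictures are saved under pics/ and viewed, about 8 in all and at most 12, crops included, and the job is handed in when it is done.

```bash
ls; mkdir -p pics; python3 - <<'E'
from rig import ctrl, hand, kin, cams
import cv2
for n in ["scene","top"]:
    im=cams.capture(n); cv2.imwrite(f"pics/{n}0.png",im)
    m=cams.camera_model(n); print(n,m)
print(cams.camera_model("wrist"), ctrl.read_ee_rot(), ctrl.read_time_s())
E
```

```text
pics
scene {'mtx': array([[453.04913208,   0.        , 283.59924932],
       [  0.        , 453.04913208, 214.4119976 ],
       [  0.        ,   0.        ,   1.        ]]), 'origin': array([0.23212754, 0.4094197 , 0.76212519]), 'orientation': array([-0.3169403 , -0.11761968,  0.33140565,  0.8808432 ])}
top {'mtx': array([[508.62868601,   0.        , 281.89401627],
       [  0.        , 508.62868601, 206.06559641],
       [  0.        ,   0.        ,   1.        ]]), 'origin': array([ 0.30801925, -0.05157745,  1.27723215]), 'orientation': array([ 0.73595196,  0.08627364, -0.07886324, -0.66686743])}
{'mtx': array([[325.1922621 ,   0.        , 281.78486983],
       [  0.        , 325.1922621 , 202.77626917],
       [  0.        ,   0.        ,   1.        ]]), 'tool_from_camera': array([[ 4.45475528e-04,  9.59316080e-01,  2.82333953e-01,
         7.28001605e-02],
       [ 9.99999798e-01, -2.99451324e-04, -5.60354029e-04,
         5.11153785e-04],
       [-4.53011355e-04,  2.82334145e-01, -9.59316019e-01,
        -1.39348325e-01],
       [ 0.00000000e+00,  0.00000000e+00,  0.00000000e+00,
         1.00000000e+00]])} [-2.40480701e-04  1.39962201e-01  9.90156322e-01 -9.91118209e-04] 0.1
```

View pics/scene0.png

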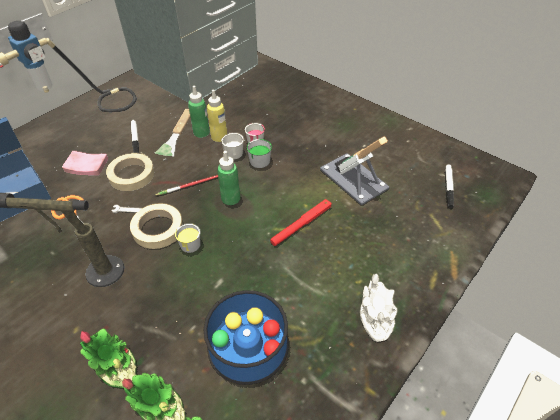

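View pics/top0.png

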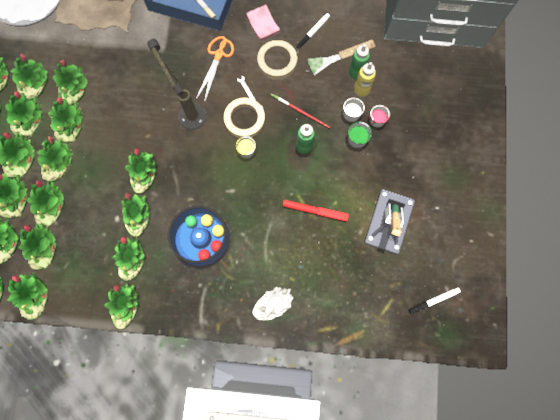

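Candidates for the stick: the wooden stick leaning in the rest (scene ~(370,152), top ~(396,222)), the red rod on the bench (scene (302,222), top (316,211)), the thin red/green brush (top (300,111)), and the wooden-handled brush (top (345,57)). By the description, the pale wood and green one in the rest is the right one. The tub is at top (200,238) and scene (247,335). Next is the close crop.

```bash
cat > h.py <<'E'
import numpy as np, cv2
from scipy.spatial.transform import Rotation as R
from rig import ctrl, hand, kin, cams
def rq(q): return R.from_quat([q[1],q[2],q[3],q[0]])
def qr(r): x=r.as_quat(); return [x[3],x[0],x[1],x[2]]
def cam(n):
    m=cams.camera_model(n); return m["mtx"],np.array(m["origin"]),rq(m["orientation"])
def proj(n,P):
    K,o,r=cam(n); c=r.inv().apply(np.atleast_2d(P)-o); c=c*[1,-1,-1]
    u=c@K.T; return u[:,:2]/u[:,2:]
def ray(n,uv):
    K,o,r=cam(n); uv=np.atleast_2d(uv); d=np.c_[uv,np.ones(len(uv))]@np.linalg.inv(K).T
    return o,r.apply(d*[1,-1,-1])
def onz(n,uv,z):
    o,d=ray(n,uv); return o+d*((z-o[2])/d[:,2])[:,None]
E
python3 - <<'E'
from h import *
print(proj("top",[[0,0,0],[.173,.601,.235],[.3,0,0],[.3,.3,0]]))
s=cv2.imread("pics/scene0.png");t=cv2.imread("pics/top0.png")
def crop(im,x,y,w,h): return cv2.resize(im[y:y+h,x:x+w],(400,300),interpolation=cv2.INTER_CUBIC)
a=np.hstack([crop(s,310,125,100,75),crop(t,350,185,80,60)])
b=np.hstack([crop(s,187,280,120,90+15),crop(t,150,200,100,75)])
cv2.imwrite("pics/c.png",np.vstack([a,cv2.resize(b,(800,300))]))
print("tub top",onz("top",[200,238],0.07),onz("scene",[247,325],0.07))
print("rest",onz("top",[391,221],0.01),onz("scene",[355,178],0.01))
E
```

```text
[[245.94631229 461.94991732]
 [-56.79275573 364.3644153 ]
 [260.01466853 328.70022757]
 [138.46709035 316.35927491]]
tub top [[0.49700049 0.16363788 0.07      ]] [[0.50662349 0.16970005 0.07      ]]
rest [[ 0.59759618 -0.30324506  0.01      ]] [[ 0.59169129 -0.29626765  0.01      ]]
```

View pics/c.png

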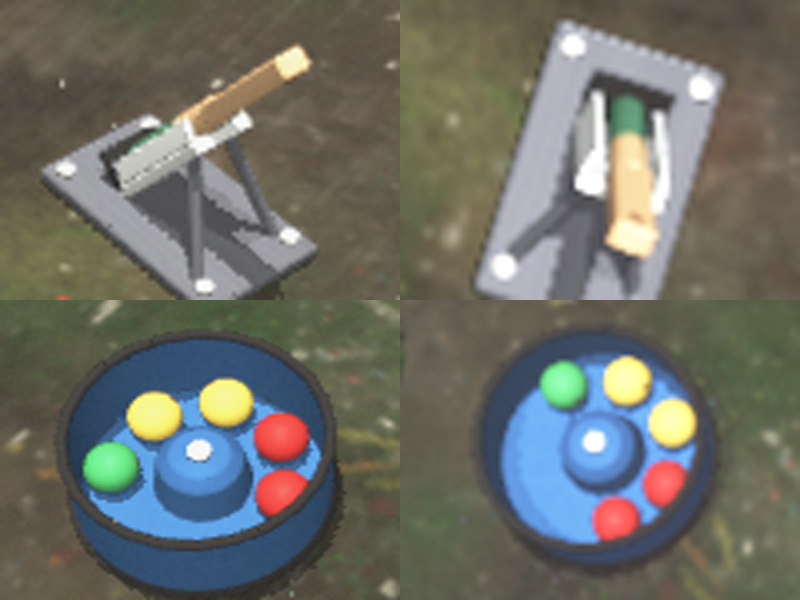

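The top row shows the pale wooden stick with its green tip in the trough, which confirms the choice; the head is at top (396,233) and scene (383,140). The bottom row shows five beads round the post with the free gap at lower left in the top view. Now the pose fit.

```bash
cat > fit.py <<'E'
from h import *
from scipy.optimize import least_squares
def tri(a,b):
    o1,d1=ray("top",a);o2,d2=ray("scene",b);d1=d1[0]/np.linalg.norm(d1);d2=d2[0]/np.linalg.norm(d2)
    s=np.linalg.lstsq(np.c_[d1,-d2],o2-o1,rcond=None)[0]
    p,q=o1+s[0]*d1,o2+s[1]*d2; return (p+q)/2,np.linalg.norm(p-q)
print("head",tri([396.4,232.6],[383,140.5]))
# bolts at (+,+),(+,-),(-,+),(-,-)
T=np.array([[384.4,194],[410,202.6],[370.8,238.4]]);S=np.array([[326.25,167.25],[347,155.5],[361,196.5],[382.5,183.75]])
print(onz("top",T,.011),onz("scene",S,.011))
sg=np.array([[1,1],[1,-1],[-1,1],[-1,-1]])
def f(p):
    x,y,th,a,b=p[:5];c,s=np.cos(th),np.sin(th)
    W=sg*[a,b]@np.array([[c,s],[-s,c]])+[x,y];W=np.c_[W,np.full(4,.011)]
    return np.r_[(proj("top",W)[:3]-T).ravel(),(proj("scene",W)-S).ravel()]
r=least_squares(f,[.6,-.3,-.2,.06,.035]);print("rest",r.x,np.abs(r.fun).max())
# tub: fit rim circle to rim pixels
def tub():
    im=cv2.imread("pics/top0.png")
    for n,box in(("top",(160,198,245,278)),("scene",(195,282,300,392))):
        im=cv2.imread(f"pics/{n}0.png");h=cv2.cvtColor(im,cv2.COLOR_BGR2HSV)
        m=cv2.inRange(h,(100,120,30),(125,255,255));k=np.zeros_like(m);k[box[1]:box[3],box[0]:box[2]]=255;m&=k
        c=max(cv2.findContours(m,cv2.RETR_EXTERNAL,cv2.CHAIN_APPROX_NONE)[0],key=cv2.contourArea)
        print(n,cv2.boundingRect(c))
        for nm,lo,hi in(("red",(0,150,80),(8,255,255)),("red2",(172,150,80),(180,255,255)),("yel",(20,120,120),(35,255,255)),("grn",(50,120,80),(80,255,255))):
            b=cv2.inRange(h,lo,hi)&k;nn,_,st,ce=cv2.connectedComponentsWithStats(b)
            for i in range(1,nn):
                if st[i,4]>25: print(nm,st[i],ce[i].round(1),onz(n,ce[i],.021).round(4))
tub()
E
python3 fit.py; python3 - <<'E'
from h import *
# rim extremes read in crop (top crop 100x75 at (150,200), scale 4): outer rim l,r,t,b
T=np.array([[150+75/4,238],[150+318/4,238],[200,200+25/4],[200,200+274/4]])
S=np.array([[187+57*.3,325],[187+340*.3,325],[247,280+33*.35],[247,280+250*.35]])
print(onz("top",T,.07),onz("scene",S,.07))
for n in("top","scene"):print(n,onz(n,{"top":[150+194/4,200+141/4],"scene":[187+198*.3,280+150*.35]}[n],.046))
E
```

```text
head (array([ 0.538249  , -0.28721221,  0.1580293 ]), np.float64(0.000489827135245752))
[[ 0.66666973 -0.28268644  0.011     ]
 [ 0.65033443 -0.34920302  0.011     ]
 [ 0.54755878 -0.25452056  0.011     ]] [[ 0.66560956 -0.28199192  0.011     ]
 [ 0.65102688 -0.34960554  0.011     ]
 [ 0.54707832 -0.25351574  0.011     ]
 [ 0.53087341 -0.32037714  0.011     ]]
rest [ 0.59881825 -0.301622   -0.2350455   0.06128566  0.03425087] 0.2703752781872879
top (175, 213, 49, 48)
red [212 241   9  10  57] [215.8 245.2] [[0.4905 0.1308 0.021 ]]
red [199 250  10  10  67] [203.6 254.4] [[0.4646 0.158  0.021 ]]
yel [202 215  11  11  26] [208.3 221.7] [[0.5481 0.1571 0.021 ]]
grn [185 215  11  12  69] [190.4 220.8] [[0.546  0.2025 0.021 ]]
scene (208, 294, 76, 70)
red [264 320  15  16 195] [271.1 327.4] [[0.4897 0.1288 0.021 ]]
red [265 340  14  16 152] [270.6 346.5] [[0.4669 0.1568 0.021 ]]
yel [247 308  16  16 124] [255.  316.8] [[0.526  0.1314 0.021 ]]
yel [225 312  17  17 130] [233.2 321.5] [[0.5498 0.1635 0.021 ]]
grn [212 330  17  17 220] [219.6 338.1] [[0.546  0.2019 0.021 ]]
[[0.48961726 0.23837433 0.07      ]
 [0.50397111 0.09307803 0.07      ]
 [0.57478973 0.17425545 0.07      ]
 [0.42439432 0.15372776 0.07      ]] [[0.56186446 0.21540354 0.07      ]
 [0.45250966 0.1249291  0.07      ]
 [0.55042939 0.12199701 0.07      ]
 [0.457264   0.22345075 0.07      ]]
top [[0.50717489 0.17250527 0.046     ]]
scene [[0.50742372 0.17239559 0.046     ]]
```

```bash
cat >> h.py <<'E'
TH=-0.235; XR=np.array([np.cos(TH),np.sin(TH),0]); YR=np.array([-np.sin(TH),np.cos(TH),0]); Z=np.array([0,0,1.])
U=-np.sin(np.radians(35))*XR+np.cos(np.radians(35))*Z
HEAD=np.array([.5382,-.2872,.160]); GP=HEAD-.018*U   # TCP at grasp
TUB=np.array([.507,.172,0])
def rot(z,y): return qr(R.from_matrix(np.c_[np.cross(y,z),y,z]))
QG={s:rot(-U,s*YR) for s in(1,-1)}
def QV(yaw): return rot(-Z,np.array([-np.sin(yaw),np.cos(yaw),0]))
def ring(deg,z,r=.046): a=np.radians(deg); return TUB+[r*np.cos(a),r*np.sin(a),z]
E
python3 - <<'E'
from h import *
f=lambda q: None if q is None else np.round(q,2)
for s in(1,-1):
    print(s,[f(kin.ik(GP+d,QG[s])) for d in(0*Z,.1*U,.17*Z)])
for y in(-.235,.1,.3,np.pi-.235,np.pi+.1,np.pi+.3):
    print(round(y,2),[f(kin.ik(ring(a,z),QV(y))) for a,z in((119,.167),(0,.167),(119,.26))])
print(kin.ik([.3,-.2,.35],QV(-.235)))
E
```

```text
1 [array([-0.71,  0.04, -0.67,  0.3 ,  0.27, -0.4 ]), array([-0.78, -0.16, -0.66,  0.54,  0.3 , -0.46]), array([-0.71, -0.12, -0.43,  0.7 ,  0.27, -0.4 ])]
-1 [array([-0.71,  0.04, -0.67,  0.3 ,  0.27,  2.74]), array([-0.78, -0.16, -0.66,  0.54,  0.3 ,  2.68]), array([-0.71, -0.12, -0.43,  0.7 ,  0.27,  2.74])]
-0.23 [array([ 0.29,  0.15, -0.33,  1.09,  0.  ,  0.53]), array([ 0.19,  0.24, -0.22,  1.11,  0.  ,  0.42]), array([ 0.29,  0.09, -0.19,  1.28,  0.  ,  0.53])]
0.1 [array([ 0.29,  0.15, -0.33,  1.09,  0.  ,  0.19]), array([ 0.19,  0.24, -0.22,  1.11,  0.  ,  0.09]), array([ 0.29,  0.09, -0.19,  1.28,  0.  ,  0.19])]
0.3 [array([ 0.29,  0.15, -0.33,  1.09,  0.  , -0.01]), array([ 0.19,  0.24, -0.22,  1.11,  0.  , -0.11]), array([ 0.29,  0.09, -0.19,  1.28,  0.  , -0.01])]
2.91 [array([ 0.29,  0.15, -0.33,  1.09,  0.  , -2.62]), array([ 0.19,  0.24, -0.22,  1.11,  0.  , -2.72]), array([ 0.29,  0.09, -0.19,  1.28,  0.  , -2.62])]
3.24 [array([ 0.29,  0.15, -0.33,  1.09,  0.  , -2.95]), array([ 0.19,  0.24, -0.22,  1.11,  0.  , -3.05]), array([ 0.29,  0.09, -0.19,  1.28,  0.  , -2.95])]
3.44 [array([ 0.29,  0.15, -0.33,  1.09,  0.  ,  3.13]), array([ 0.19,  0.24, -0.22,  1.11,  0.  ,  3.03]), array([ 0.29,  0.09, -0.19,  1.28,  0.  ,  3.13])]
[-0.76786157 -0.24888901 -0.32113563  1.49854971  0.         -0.53286157]
```

```bash
python3 - <<'E'
from h import *
ctrl.set_joints([1.187,-.25,-.32,1.5,0,1.467])
ctrl.set_joints([-.768,-.25,-.32,1.5,0,-.5])
ctrl.move_pose(GP+.09*U,QG[1])
p=ctrl.read_position();q=ctrl.read_ee_rot()
im=cams.capture("wrist");cv2.imwrite("pics/w1.png",im)
print(p,q,GP+.09*U,ctrl.read_time_s(),ctrl.read_opening())
# predicted pixels of head, tip, foot of trough
m=cams.camera_model("wrist");T=np.array(m["tool_from_camera"]);K=m["mtx"]
for P in(HEAD,HEAD-.17*U,HEAD-.085*U):
    c=np.linalg.inv(T)@np.r_[rq(q).inv().apply(P-p),1];c=c[:3]*[1,-1,-1]
    th=np.arctan2(np.hypot(c[0],c[1]),c[2]);r=K[0,0]*th;d=c[:2]/np.hypot(c[0],c[1]);print(K[:2,2]+r*d)
E
```

```text
[ 0.49844167 -0.27731145  0.21961825] [ 0.29867599  0.11134726  0.94717913 -0.03530075] [ 0.49803759 -0.27758417  0.21897895] 4.3833 0.08540151789588063
[280.22742102 215.82897012]
[280.77125693 170.09503782]
[280.57042399 186.80341562]
```

View pics/w1.png

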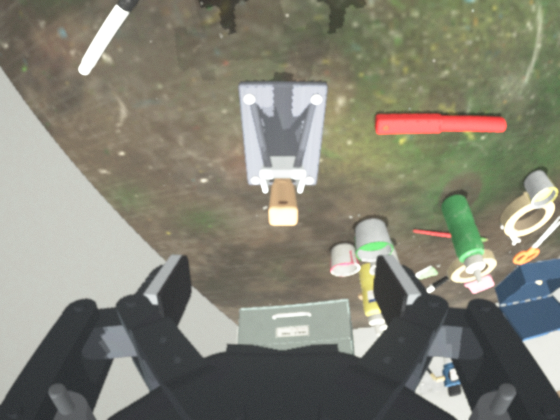

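The wrist view shows the head face at (283,218), predicted (280,216). The stick lies straight in the trough and no bystander is near the fingers. Now to grasp and lift.

```bash
python3 - <<'E'
from h import *
G=GP+.001*YR
print(ctrl.move_straight(G,rot=QG[1],rate=.08,force_limit=8), ctrl.read_position()-G, ctrl.read_force())
hand.grab(40); print(ctrl.read_opening(), ctrl.read_position(), ctrl.read_force())
ctrl.move_straight(ctrl.read_position()+.16*Z,rate=.1)
print(ctrl.read_position(),ctrl.read_ee_rot(),ctrl.read_time_s(),ctrl.read_opening(),ctrl.read_force())
cv2.imwrite("pics/s2.png",np.hstack([cams.capture("scene")[40:260,280:560], cams.capture("wrist")[60:280,140:420]]))
E
```

```text
False [ 0.0001553  -0.00022075  0.00060428] [-0.31732793  0.42809897 -0.17338783]
0.019099841616046952 [ 0.54848118 -0.28873979  0.14555741] [-2.89734794  0.29545257  4.08822364]
[ 0.54809398 -0.28840837  0.30446267] [ 0.29793174  0.11195214  0.94736082 -0.03479755] 8.0167 0.01893828358469389 [-0.30384709  0.28741399 -0.39538114]
```

View pics/s2.png

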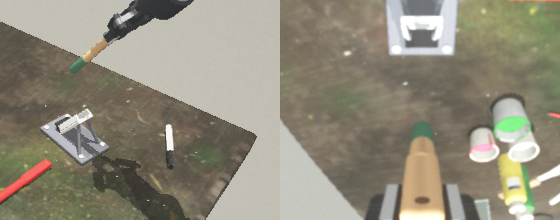

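The stick is held coaxially and clear of the rest (left: green tip down; right: handle between the fingers, tip at wrist (281,183)). Now to the tub.

```bash
cat >> h.py <<'E'
GA=np.array([.54848,-.28874,.14556]); QA=None
def wproj(p,q,P):
    m=cams.camera_model("wrist");T=np.array(m["tool_from_camera"]);K=m["mtx"]
    c=np.linalg.inv(T)@np.r_[rq(q).inv().apply(np.array(P)-p),1];c=c[:3]*[1,-1,-1]
    n=np.hypot(c[0],c[1]);return K[:2,2]+K[0,0]*np.arctan2(n,c[2])*c[:2]/n
E
python3 - <<'E'
from h import *
print("tip px",wproj(np.zeros(3),[1,0,0,0],[0,0,.152]),"head px",wproj(np.zeros(3),[1,0,0,0],[0,0,-.018]))
ctrl.move_pose(ring(119,.32),QV(-.235))
print(ctrl.move_straight(ring(119,.25),rate=.12))
p=ctrl.read_position();q=ctrl.read_ee_rot()
w=cams.capture("wrist"); s=cams.capture("scene")
print(p,wproj(p,q,p-[0,0,.152]),wproj(p,q,[.507,.172,.046]),proj("scene",p-[0,0,.152]),ctrl.read_time_s())
cv2.imwrite("pics/s3.png",np.hstack([cv2.resize(s[260:400,170:310],(400,400)),cv2.resize(w[60:280,170:390],(400,400))]))
E
```

```text
tip px [280.9747126  188.84814735] head px [280.29194983 284.1309588 ]
False
[0.48515418 0.21213301 0.25053108] [280.92925901 189.17097975] [250.3808921  204.50835531] [[237.6497086  343.50659606]] 10.775
```

View pics/s3.png

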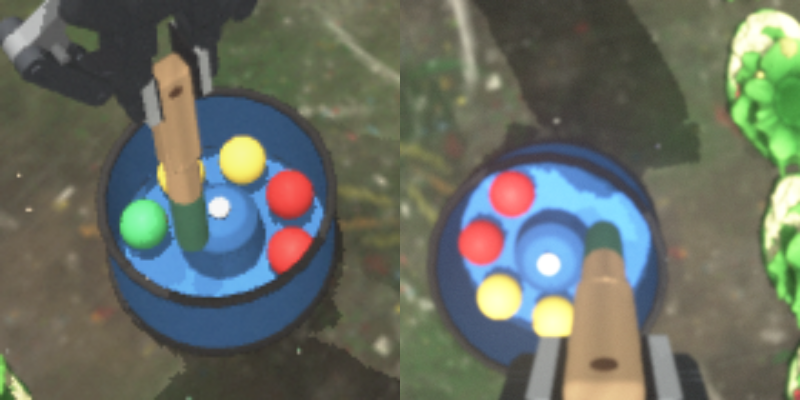

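Tip, post and prediction agree within about 1 px in both views, and the gap is clear below the tip. Now to descend and stir.

```bash
cat > stir.py <<'E'
from h import *
import sys
def stir(a0,a1,step=12,rate=.06):
    n=int(np.ceil(abs(a1-a0)/step))
    fm=0
    for a in np.linspace(a0,a1,n+1)[1:]:
        hit=ctrl.move_straight(ring(a,.167),rate=rate,force_limit=12)
        f=np.linalg.norm(ctrl.read_force());fm=max(fm,f)
        if hit: print("HIT at",a,ctrl.read_force());return
    print("max f",fm,"t",ctrl.read_time_s())
E
python3 - <<'E'
from stir import *
print(ctrl.move_straight(ring(119,.167),rate=.08,force_limit=8),ctrl.read_position(),ctrl.read_force())
stir(119,-95)
p=ctrl.read_position();q=ctrl.read_ee_rot()
w=cams.capture("wrist"); s=cams.capture("scene"); t=cams.capture("top")
c=lambda im,x,y,n:cv2.resize(im[y:y+n,x:x+n],(266,266))
cv2.imwrite("pics/s4.png",np.hstack([c(s,170,260,140),c(t,155,195,85),c(w,170,60,220)]))
E
```

```text
False [0.4852753  0.21243042 0.16767793] [ 0.34431416 -0.1513474  -0.50814536]
max f 1.5646531041047618 t 17.5083
```

View pics/s4.png

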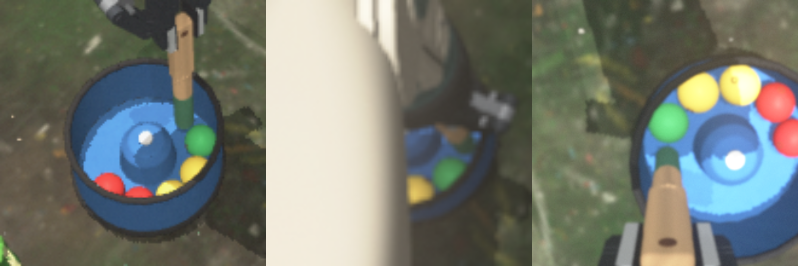

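The beads form a train of green, yellow, yellow, red, red ahead of the stick, all still in the tub. I'll measure them before leaving.

```bash
python3 - <<'E'
from h import *
im=cams.capture("wrist");p=ctrl.read_position();q=ctrl.read_ee_rot()
m=cams.camera_model("wrist");T=np.array(m["tool_from_camera"]);K=m["mtx"]
h=cv2.cvtColor(im,cv2.COLOR_BGR2HSV);k=np.zeros(h.shape[:2],np.uint8);k[90:270,245:400]=255
st={"red":[[.4900,.1298],[.4658,.1574]],"yel":[[.526,.1314],[.5495,.161]],"grn":[[.546,.2022]]}
for nm,lo,hi in(("red",(0,150,80),(8,255,255)),("yel",(22,120,150),(35,255,255)),("grn",(50,120,100),(75,255,255))):
    n,_,s,c=cv2.connectedComponentsWithStats(cv2.inRange(h,lo,hi)&k)
    for i in range(1,n):
        if s[i,4]<150: continue
        v=c[i]-K[:2,2];r=np.hypot(*v);t=r/K[0,0];d=np.array([np.sin(t)*v[0]/r,-np.sin(t)*v[1]/r,-np.cos(t)])
        D=rq(q).apply(T[:3,:3]@d);o=p+rq(q).apply(T[:3,3]);P=o+D*(.021-o[2])/D[2]
        print(nm,s[i,4],P.round(3),np.linalg.norm(P-TUB-[0,0,.021]).round(3),[round(float(np.linalg.norm(P[:2]-b)),3) for b in st[nm]])
E
```

```text
red 293 [0.476 0.213 0.021] 0.052 [0.085, 0.057]
yel 288 [0.459 0.184 0.021] 0.05 [0.085, 0.093]
yel 397 [0.46  0.159 0.021] 0.048 [0.071, 0.089]
grn 757 [0.476 0.134 0.021] 0.049 [0.098]
```

```bash
python3 - <<'E'
from stir import *
stir(-95,-120)
s=cams.capture("scene");h=cv2.cvtColor(s,cv2.COLOR_BGR2HSV);k=np.zeros(h.shape[:2],np.uint8);k[290:385,195:300]=255
n,_,st,c=cv2.connectedComponentsWithStats(cv2.inRange(h,(0,140,70),(9,255,255))&k)
for i in range(1,n):
    if st[i,4]>15:
        P=onz("scene",c[i],.021)[0];print(st[i],P.round(3),[round(float(np.linalg.norm(P[:2]-b)),3) for b in ([.49,.1298],[.4658,.1574])])
w=cams.capture("wrist")
cv2.imwrite("pics/s5.png",np.hstack([cv2.resize(s[270:390,180:310],(433,400)),cv2.resize(w[60:300,170:440],(450,400))])[:,:800])
E
```

```text
max f 0.9576228803646117 t 18.4833
[211 336  17  17 214] [0.539 0.21  0.021] [0.094, 0.091]
[221 353  15  10 100] [0.509 0.216 0.021] [0.089, 0.073]
```

View pics/s5.png

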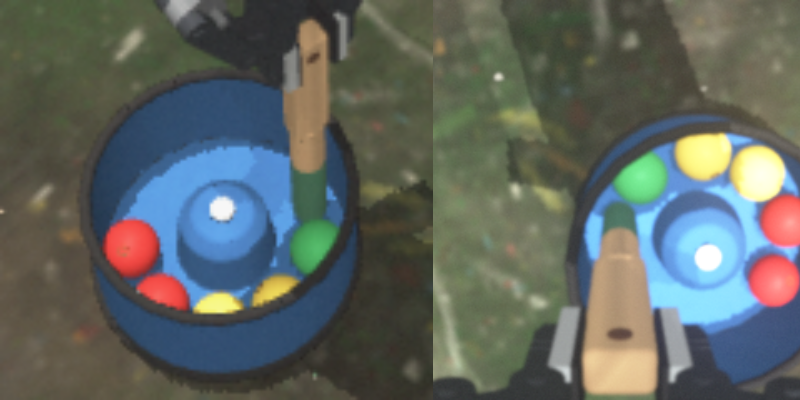

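All beads have moved at least 70 mm and are in the tub, and the stick is still straight in the grip. Now to return it.

```bash
python3 - <<'E'
from h import *
ctrl.hold(.2)
ctrl.move_straight(ctrl.read_position()*[1,1,0]+[0,0,.32],rate=.12)
G=GP+.001*YR
ctrl.move_pose(G+.16*Z,QG[1])
ctrl.move_straight(G+.02*Z,rot=QG[1],rate=.1,force_limit=10)
print(ctrl.move_straight(G-.001*Z,rot=QG[1],rate=.03,force_limit=5),ctrl.read_position()-G,ctrl.read_force(),ctrl.read_time_s())
cv2.imwrite("pics/s6.png",np.hstack([cv2.resize(cams.capture("scene")[120:210,300:420],(400,300)),cv2.resize(cams.capture("wrist")[60:285,140:440],(400,300))]))
E
```

```text
True [-0.00023985  0.00021792  0.00010521] [-1.84343576 -0.05005186  4.49679659] 23.95
```

View pics/s6.png

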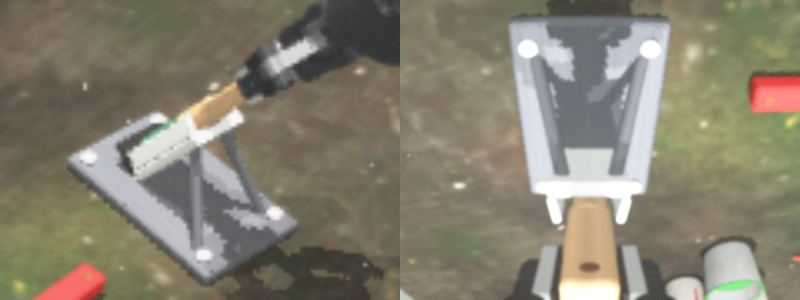

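The stick is back in the trough. Contact on the ledge came at the same TCP height as the pick-up, within 0.1 mm. Now to release, retract along the stick's axis, and check.

```bash
python3 - <<'E'
from h import *
hand.ungrasp(); ctrl.hold(.3)
ctrl.move_straight(ctrl.read_position()+.1*U,rate=.1)
ctrl.set_joints([-.768,-.25,-.32,1.5,0,-.5])
ctrl.set_joints([-1.5,-.25,-.32,1.5,0,-.5])
s=cams.capture("scene");t=cams.capture("top")
s0=cv2.imread("pics/scene0.png");t0=cv2.imread("pics/top0.png")
c=lambda im,x,y,w,h:cv2.resize(im[y:y+h,x:x+w],(400,300),interpolation=cv2.INTER_CUBIC)
cv2.imwrite("pics/s7.png",np.vstack([np.hstack([c(s,310,125,100,75),c(t,350,185,80,60)]),np.hstack([c(s,177,280,140,105),c(t,150,200,100,75)])]))
print(cv2.absdiff(s,s0)[125:200,310:410].mean(),cv2.absdiff(t,t0)[185:245,350:430].mean(),ctrl.read_time_s(),ctrl.read_opening())
E
```

```text
14.340311111111111 16.531875 28.2 0.08538177062843735
```

View pics/s7.png

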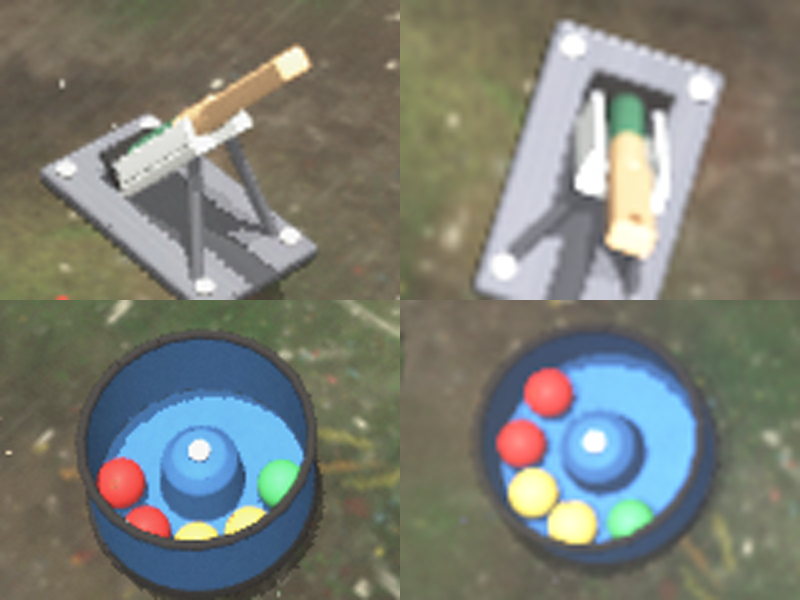

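The stick's head is at the same pixels as at the start (scene crop (292,62), top crop (632,238)). All five beads are in the tub on the opposite side, and the arm is clear.

```bash
python3 -c "
from h import *
print(ctrl.sign_off(), ctrl.read_time_s())"
```

```text
the job is handed in; nothing more can be done
the job is handed in; nothing more can be done
```

I took the wooden stick from its rest and stirred the beads about 240° round the tub with the green end. I then put it back green end down, let go and handed the job in; the last clock reading before that was 28.2 s of the 64 s.

**Beads:** all five moved at least about 70 mm by camera measurement, against the 55 mm needed. The last picture shows them all still in the tub.

**Stick:** it met the ledge within about 0.1 mm of the height I picked it up from. In the final pictures it lies at the same pixels as at the start.

**Disagreements and limits:**
- A numeric before/after comparison of the rest area gave a mean difference of about 14–17 grey levels. The positions matched when viewed, so I put it down to noise or lighting but did not look into it.
- In the bead measurement, the wrist view showed only one of the two red beads, so I measured both from the scene camera after stirring another 25°.
- I did not measure the pot, lotus holder and bottle at the end. The planned paths kept clear of them, and no unexpected contact force showed.

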